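# Gauge a plug pin through shrinking rings and file it by size

### The job

Take the pin that stands in the round pedestal and lower it gently, upright, down through the rings of the ring gauge until a ring too small for it truly stops it and the stack gives a little on its spring. Count the rings it passed, then draw it out and put it fully home in the sorting block that carries that number of pips. Never press or drop the pin hard, be it on the gauge or on a block, and leave the two pins in the waiting block and the other things on the table alone.

Things in the scene. Friction and masses are not known exactly. Their poses are not given: they have to be found in the camera images.
- pin_a: steel plug pin, about 0.3 kg: round head 24 mm wide and 30 mm tall; under it a flange 44 mm wide, 6 mm thick; under that a 90 mm shank, flat-ended, 24, 19 or 14 mm thick (the 3 pins differ only in this, hidden in the blocks). Origin: on the axis at the flange's underside, z up: head from 6 to 36 mm. To be gauged if it stands in the pedestal, else leave it in the waiting block
- pin_b: steel plug pin, about 0.3 kg: round head 24 mm wide and 30 mm tall; under it a flange 44 mm wide, 6 mm thick; under that a 90 mm shank, flat-ended, 24, 19 or 14 mm thick (the 3 pins differ only in this, hidden in the blocks). Origin: on the axis at the flange's underside, z up: head from 6 to 36 mm. To be gauged if it stands in the pedestal, else leave it in the waiting block
- pin_c: steel plug pin, about 0.3 kg: round head 24 mm wide and 30 mm tall; under it a flange 44 mm wide, 6 mm thick; under that a 90 mm shank, flat-ended, 24, 19 or 14 mm thick (the 3 pins differ only in this, hidden in the blocks). Origin: on the axis at the flange's underside, z up: head from 6 to 36 mm. To be gauged if it stands in the pedestal, else leave it in the waiting block
- bore (a point): ring gauge: four 70 mm square plates, 6 mm thick, stacked 28 mm apart top to top, open sides. Bores on one vertical axis, from the top: 26, 21, 16, 9 mm: shank 24 passes 1 ring, 19 passes 2, 14 passes 3. Off the axis it may catch on others. This point: on that axis, 109 mm above the table; the top plate's top is 0 to 20 mm above it, each time different
- stack (a joint): how far the gauge's stack of plates is pressed down (m): 0 unpressed, growing downward. The stack rides on a spring of 3 N/mm, no preload, over a fixed foot 84 mm square; it sinks straight down, all plates together, 8 mm at most. A light press is 1 to 2 mm (3 to 6 N); pressed over 4 mm (12 N) the gauge is spoilt
- pedestal: round white plastic pedestal, 64 mm across, 95 mm tall, fixed to the table, with a 28 mm vertical through hole in which the pin to be gauged stands, flange on its top. Origin: on its axis at the underside
- waiting: long white plastic block 60 by 130 by 95 mm, fixed, no pips, with two 28 mm holes 33 mm either side of its middle along its y, where the two other pins stand. Origin: middle of its underside
- well_1: white sorting block, fixed: x from -48 to +30 mm, 60 mm wide, 95 mm tall, with one small dark raised pip in a line on its top, at x = -37 mm. A 28 mm vertical through hole. Origin: on the hole's axis at the underside; the mouth is 95 mm above it. A pin fully home rests its flange on the top
- well_2: white sorting block, fixed: x from -48 to +30 mm, 60 mm wide, 95 mm tall, with two small dark raised pips in a line on its top, at x = -37 mm. A 28 mm vertical through hole. Origin: on the hole's axis at the underside; the mouth is 95 mm above it. A pin fully home rests its flange on the top
- well_3: white sorting block, fixed: x from -48 to +30 mm, 60 mm wide, 95 mm tall, with three small dark raised pips in a line on its top, at x = -37 mm. A 28 mm vertical through hole. Origin: on the hole's axis at the underside; the mouth is 95 mm above it. A pin fully home rests its flange on the top
- dish: bystander, to be left alone: glass dish 64 mm across, 15 mm tall. Origin: its underside's centre
- wash_bottle: bystander, to be left alone: clear plastic bottle 56 mm across, 130 mm tall. Origin: its underside's centre
- vial: bystander, to be left alone: amber vial 28 mm across, 45 mm tall. Origin: its underside's centre
- driver: bystander, to be left alone: screwdriver lying on the table. Origin: its middle
- mouse: bystander, to be left alone: black computer mouse 60 mm across, 28 mm tall. Origin: its underside's centre
- weight: bystander, to be left alone: brass weight 30 mm across and tall. Origin: its underside's centre
- slide_box: bystander, to be left alone: grey box 80 by 100 by 35 mm. Origin: its underside's centre
Not all that is in view belongs to the job. What is shaped like the well_3 but red is not meant. Leave any red look-alike of the pin_c alone.

How it is judged:
By the outcome, as a careful person would: the job done as asked, in the order asked, and still so for the second after the job is handed in, with the robot touching nothing.
It also fails if it takes over 72 s, if anything falls off the work surface, if the arm or the gripper's body presses on something with over 40 N, if the wrist force passes 120 N, or if a joint passes its speed limit or range.

### The arm

A 6-joint arm with a two-finger parallel gripper is mounted at the origin on the work surface. World frame = base frame: x ahead of the robot, y to its left, z up, the work surface at z = 0. Lengths are in m, angles in rad, forces in N, time in s.
With the tool pointing down it reaches from about 0.25 to 0.775 m from the base axis. Payload 4 kg.
Tool frame: the origin (TCP) lies where the fingers leave the gripper's body, on its centre line; the fingertips stand 97 mm ahead of it and the grasp point (between the pads) lies 78 mm ahead of it; z points along the fingers, y is the line along which they close (so a half turn about z gives the same grasp; the last joint's range is limited). The gripper opens to 94 mm and grips with 3 to 60 N. Pads are 16 mm wide; open, the fingers measure 119 mm over their backs; the gripper's body (75 mm by 177 mm) begins 78 mm behind the grasp point.
Start: joints at [-1.282, 0.087, 1.371, -0, 1.684, -0.103], TCP at [0.21, -0.508, 0.303] pointing down, gripper open.
Joint ranges: [-3.1, 3.1], [-0.76, 2.03], [0.27, 2.55], [-1.08, 4.22], [0.17, 2.65], [-2.57, 2.57]. Speed limits (rad/s): [2.79, 2.79, 3.14, 3.14, 3.14, 3.14].

### API

Orientations are given as a 3x3 rotation matrix whose columns are the frame's x, y, z axes.
In Python, from cell import ctrl gives the robot as it stands.
- The arm moves only by the tool jog_arm, never from a script. Its argument "steps" is a list of rows, each a list of 4 numbers: the shift along the tool's x, y, z in m, then the turn about the tool's z in degrees. A call has 1 to 10 rows; each row shifts and turns the commanded pose from where the row before left it, along the tool's axes as they then stand; what a row does not reach is not made up. A row lasts 1/8 s, in which the tool goes at most 62.5 mm and 10.7 degrees, less where a joint would pass 70% of its speed; a pose out of reach is approached as far as the arm can. A call is refused whole if a number of a shift passes 0.0625 or a number of a turn 10.7, either way. A call with a gripper value outside its range is refused whole. "jaw" is the finger opening in m, from 0 to 0.094, set as the call begins (left out, the last holds). The fingers move at their own pace and stop on an object; "grip_force" is the grip in N (left out, the last holds). Time passes only in rows, so rows that do not move let the fingers close. It gives the time, the measured TCP pose, the force, the opening and the grip force at its end, in the units of the state.
- ctrl.get_state(): the state, without advancing time (a new reading comes with each control period).
- ctrl.read_camera(name): name is "scene" or "top" or "wrist"; returns a dict with "color" (480x640x3 uint8, blue, green, red), "fov_y" (degrees; the focal length in pixels is half the picture's height over the tangent of half this angle, whatever the lens; pixels are square), "cx", "cy" (the principal point, pixels), "distortion" ([k1, k2, p1, p2, k3] as OpenCV has them; the pictures are not rectified), "camera_from_world" (4x4, takes a point from world to camera coordinates); the wrist camera has in their place "mount" (4x4, takes a point from camera to tool coordinates, whose origin is the TCP and whose axes are the flange's). Camera axes: x right, y up, looking along -z (the intrinsics and any distortion apply to the point x, -y, -z); pixel columns grow to the right and rows downward; lengths in m; the calibration is good to about 2 mm. A picture is of the moment at which its call begins: read the wrist's pose just before it. There is no depth.
- ctrl.close_job(): hands the job in; it is judged then, once.
The state is a dict: "time": time; "joint_pos": joint angles; "qd": joint speeds; "effort": joint torques, N m; "tool_pos": TCP position; "eef_rot": TCP orientation; "force": force on the tool from outside, world axes, zero at the start; "torque": the same for the moment, N m; "opening": finger opening in m; "grip_force": force on a finger pad.
Only numpy, scipy, OpenCV 4.12 (cv2) and the standard library are available. Lean on these libraries where they do the work, as an engineer would, in place of code of your own. Each camera call takes 0.05 s, during which the arm holds its last target. There are 200 camera calls.

## Working session

There is one attempt and no reset: what is moved stays moved. The work goes in short steps, Python scripts to look and compute and a tool call to move; the robot and the scene stay as the last step left them, time stands still between calls to the robot, and variables do not carry over. Pictures are saved under pics/ and viewed, at most 10 in all, crops included, and the job is handed in when it is done.

Besides the shell and the picture viewer there is one more tool, called after ">>>" as name([rows], argument=value, ...), one row to a line, values as JSON. jog_arm: Moves the arm, as the interface text tells. Its arguments: {"type":"object","properties":{"steps":{"type":"array","items":{"type":"array","items":{"type":"number"}}},"jaw":{"type":"number"},"grip_force":{"type":"number"}},"required":["steps"]}

```bash
mkdir -p pics; ls; python3 - <<'E'
from cell import ctrl
import cv2,numpy as np,pickle
s=ctrl.get_state();print(s)
d={}
for n in("scene","top","wrist"):
    r=ctrl.read_camera(n);d[n]=r;cv2.imwrite(f"pics/{n}0.png",r["color"]);print(n,{k:v for k,v in r.items() if k!="color"})
pickle.dump((s,d),open("d0.pkl","wb"))
E
```

```text
pics
{'time': 0.0, 'joint_pos': array([-1.28210226e+00,  8.79423909e-02,  1.37223888e+00, -7.67893961e-06,
        1.68362726e+00, -1.03113466e-01]), 'qd': array([ 3.04122896e-03,  1.29880877e-03,  7.48147001e-04, -4.40342228e-05,
        8.59032845e-04,  8.82835212e-04]), 'effort': array([ 4.00493036e-05, -3.40169978e+01, -3.02430511e+01,  7.16545503e-02,
        3.28924181e-02, -1.69806867e-04]), 'tool_pos': array([ 0.2099117 , -0.507996  ,  0.30151866]), 'eef_rot': array([[ 9.24220745e-01,  3.81858099e-01, -6.38173301e-04],
       [ 3.81858568e-01, -9.24218335e-01,  2.12199550e-03],
       [ 2.20489700e-04, -2.20488420e-03, -9.99997545e-01]]), 'force': array([-0.14043657,  0.36071204, -0.50861426]), 'torque': array([ 0.03661355, -0.0246279 ,  0.01799975]), 'grip_force': 0.0, 'opening': 0.0936715267444552}
scene {'fov_y': 44.879754817501954, 'cx': 322.45991073470503, 'cy': 237.31104415999087, 'distortion': array([-0.02294145,  0.        ,  0.        ,  0.        ,  0.        ]), 'camera_from_world': array([[ 5.30209643e-02,  9.98593327e-01,  3.79578357e-04,
        -1.85841204e-02]
[... 523 characters left out ...]
.97651367,  0.05924249,  0.20715062, -0.57404103],
       [-0.20663229, -0.0148128 ,  0.97830653, -1.22562173],
       [ 0.        ,  0.        ,  0.        ,  1.        ]])}
wrist {'fov_y': 66.94494164519413, 'cx': 320.46645988405305, 'cy': 240.29533063388556, 'distortion': array([-0.01754395,  0.        ,  0.        ,  0.        ,  0.        ]), 'mount': array([[-8.66657205e-04,  9.64680939e-01,  2.63419695e-01,
         7.68386809e-02],
       [ 9.99999492e-01,  7.00291861e-04,  7.25452797e-04,
        -6.26530386e-04],
       [ 5.15359817e-04,  2.63420190e-01, -9.64681055e-01,
        -8.22279132e-02],
       [ 0.00000000e+00,  0.00000000e+00,  0.00000000e+00,
         1.00000000e+00]])}
```

View pics/top0.png

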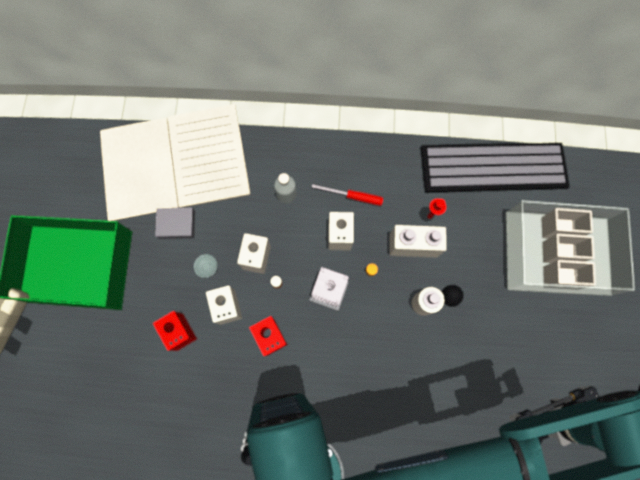

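View pics/scene0.png

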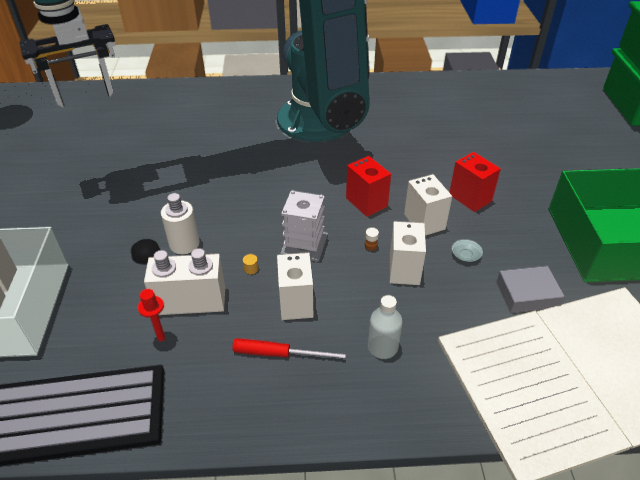

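Top view: the pedestal with its pin is at (431,298), the gauge at (329,287), well_1 at (253,252), well_2 at (341,230) and well_3 at (222,304). The scene view confirms the pips: one at (407,250), two at (295,288), three at (428,203).

```bash
cat > h.py <<'E'
import cv2,numpy as np,pickle
def K(r):
    f=240/np.tan(np.radians(r["fov_y"]/2));return np.array([[f,0,r["cx"]],[0,f,r["cy"]],[0,0,1]])
def w2c(r,s=None):
    if "mount" in r:
        T=np.eye(4);T[:3,:3]=s["eef_rot"];T[:3,3]=s["tool_pos"];return np.linalg.inv(T@r["mount"])
    return r["camera_from_world"]
def ray(r,px,s=None):
    u=cv2.undistortPoints(np.array([[px]],float),K(r),r["distortion"])[0,0]
    M=np.linalg.inv(w2c(r,s));return M[:3,3],M[:3,:3]@np.array([u[0],-u[1],-1])
def onz(r,px,z,s=None):
    o,d=ray(r,px,s);return o+d*(z-o[2])/d[2]
def proj(r,p,s=None):
    c=w2c(r,s)@np.append(p,1);q=cv2.projectPoints(np.array([[c[0],-c[1],-c[2]]]),np.zeros(3),np.zeros(3),K(r),r["distortion"])[0]
    return q.ravel()
def tri(*rays):
    A=0;b=0
    for o,d in rays:
        d=d/np.linalg.norm(d);P=np.eye(3)-np.outer(d,d);A=A+P;b=b+P@o
    return np.linalg.solve(A,b)
def shot(n):
    from cell import ctrl
    s=ctrl.get_state();r=ctrl.read_camera(n);return s,r
E
python3 - <<'E'
from h import *
s,d=pickle.load(open("d0.pkl","rb"))
t=d["top"];c=d["scene"]
for n,a,b,z in [("pinhead",(432,294),(175,199),.131),("bore",(331,286),(303,205),.119),("w1",(253,247),(407,241),.095),("w2",(341,228),(295,273),.095),("w3",(221,304),(431,195),.095)]:
    print(n,onz(t,a,z).round(4),onz(c,b,z).round(4),tri(ray(t,a),ray(c,b)).round(4))
E
```

```text
pinhead [ 0.4687 -0.295   0.131 ] [ 0.4698 -0.2948  0.131 ] [ 0.4688 -0.2951  0.1302]
bore [ 0.4755 -0.0498  0.119 ] [ 0.4871 -0.0455  0.119 ] [ 0.4768 -0.0477  0.11  ]
w1 [0.5661 0.1522 0.095 ] [0.5732 0.1487 0.095 ] [0.5672 0.1516 0.089 ]
w2 [ 0.6292 -0.0679  0.095 ] [ 0.6433 -0.065   0.095 ] [ 0.6324 -0.0668  0.0829]
w3 [0.417  0.2195 0.095 ] [0.4427 0.2192 0.095 ] [0.419  0.2249 0.0744]
```

>>> jog_arm([
  [0.04,-0.0122,-0.002,0],
  [0.04,-0.0122,-0.002,0],
  [0.04,-0.0122,-0.002,0],
  [0.04,-0.0122,-0.002,0],
  [0.04,-0.0122,-0.003,0],
  [0.04,-0.0122,-0.003,0],
  [0.04,-0.0122,-0.003,0],
  [0.04,-0.0122,-0.003,0],
  [0,0,0,0],
  [0,0,0,0],
])

```text
time: 1.4
tool_pos: [0.4682, -0.2961, 0.3222]
eef_rot: [[0.924, 0.382, -0.001], [0.382, -0.924, -0.0], [-0.001, -0.0, -1.0]]
force: [0.2, 0.6, 0.3]
opening: 0.0938
grip_force: 0.0
```

```bash
python3 - <<'E'
from h import *
s,r=shot("wrist");cv2.imwrite("pics/w1.png",r["color"]);pickle.dump((s,r),open("w1.pkl","wb"));print(s["tool_pos"],s["joint_pos"],proj(r,[.469,-.295,.131],s))
E
```

```text
[ 0.46815462 -0.29608944  0.32224563] [-6.65973676e-01  9.36538964e-02  1.32531978e+00 -7.26968682e-04
  1.72349140e+00  5.12811492e-01] [320.7568226  241.23742267]
```

View pics/w1.png

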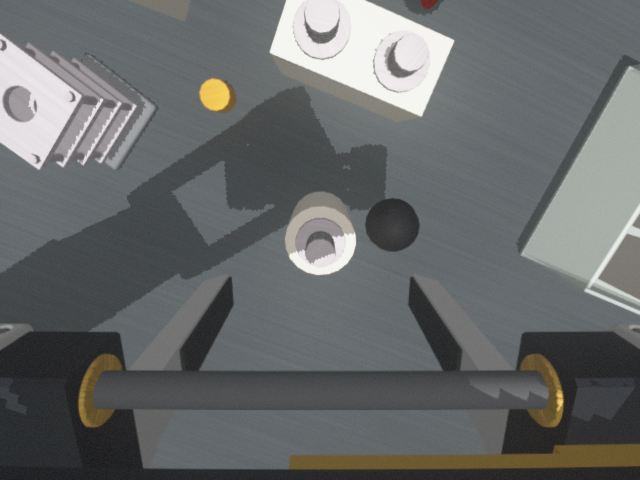

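>>> jog_arm([
  [0,0,0,-10],
  [0,0,0,-10],
  [0,0,0,-10],
  [0,0,0,-10],
  [0,0,0,-10],
  [0,0,0,-10],
  [0,0,0,-10],
  [0,0,0,-10],
  [0,0,0,-10],
  [0,0,0,0],
])

```text
time: 2.7
tool_pos: [0.4676, -0.2969, 0.3226]
eef_rot: [[-0.378, 0.926, -0.0], [0.926, 0.378, -0.0], [-0.0, -0.0, -1.0]]
force: [-0.2, -0.1, -0.6]
opening: 0.0942
grip_force: 0.0
```

```bash
python3 - <<'E'
from h import *
s,r=shot("wrist");pickle.dump((s,r),open("w2.pkl","wb"));print(s["tool_pos"],s["joint_pos"],s["eef_rot"])
s1,r1=pickle.load(open("w1.pkl","rb"))
a=[]
for q in(r1,r):
    a.append(cv2.resize(q["color"][190:290,270:370],None,fx=4,fy=4,interpolation=cv2.INTER_CUBIC))
cv2.imwrite("pics/c1.png",np.hstack(a))
E
```

```text
[ 0.46757314 -0.29689617  0.32260514] [-6.67975063e-01  9.30290528e-02  1.32528977e+00 -2.90871181e-04
  1.72338508e+00 -1.05562423e+00] [[-3.77972145e-01  9.25816930e-01 -2.65417938e-04]
 [ 9.25816967e-01  3.77972115e-01 -1.56790000e-04]
 [-4.48382577e-05 -3.04990683e-04 -9.99999952e-01]]
```

View pics/c1.png

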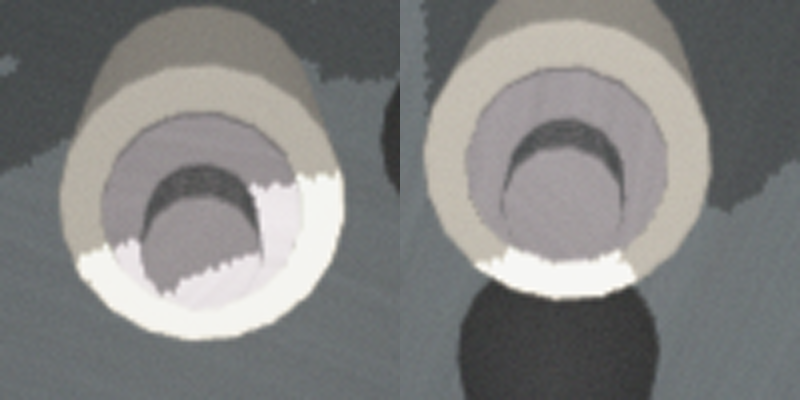

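Crop: the left pedestal rim is centred at about (201,202) and the head top at (202,252). In the right half the rim is at (168,158) and the head top at (163,204).

```bash
python3 - <<'E'
from h import *
m={}
for f,P,H in(("w1",(201.5,202.5),(202,252)),("w2",(168,158.5),(163,204))):
    s,r=pickle.load(open(f+".pkl","rb"))
    for n,u,z in(("ped",P,.095),("head",H,.131)):
        px=(270+(u[0]+.5)/4-.5,190+(u[1]+.5)/4-.5)
        m[f,n]=(onz(r,px,z,s)[:2],s["eef_rot"][:2,:2]);print(f,n,m[f,n][0].round(4))
for n in("ped","head"):
    a,A=m["w1",n];b,B=m["w2",n]
    e=np.linalg.solve(A-B,a-b);print(n,"e",e.round(4),"p",(a-A@e).round(4))
E
```

```text
w1 ped [ 0.4604 -0.2978]
w1 head [ 0.4602 -0.2981]
w2 ped [ 0.4595 -0.2972]
w2 head [ 0.4595 -0.2977]
ped e [0.0008 0.0002] p [ 0.4596 -0.298 ]
head e [0.0006 0.0001] p [ 0.4596 -0.2983]
```

```bash
python3 - <<'E'
from h import *
s,d=pickle.load(open("d0.pkl","rb"));o=[]
for n in("top","scene"):
    r=d[n]
    im=r["color"].copy();q=[]
    for z in(.131,.095):
        p=proj(r,[.4596,-.2982,z]);q.append(p);print(n,z,p.round(1))
    x,y=q[0].astype(int);c=cv2.resize(im[y-30:y+30,x-30:x+30],None,fx=6,fy=6,interpolation=cv2.INTER_CUBIC)
    for p,col in zip(q,((0,0,255),(0,255,0))):cv2.circle(c,tuple(((p-[x-30,y-30]+.5)*6-.5).astype(int)),3,col,-1)
    o.append(c)
cv2.imwrite("pics/c2.png",np.hstack(o))
E
```

```text
top 0.131 [433.3 297.8]
top 0.095 [429.9 299.4]
scene 0.131 [173.9 195.7]
scene 0.095 [177.1 209.3]
```

View pics/c2.png

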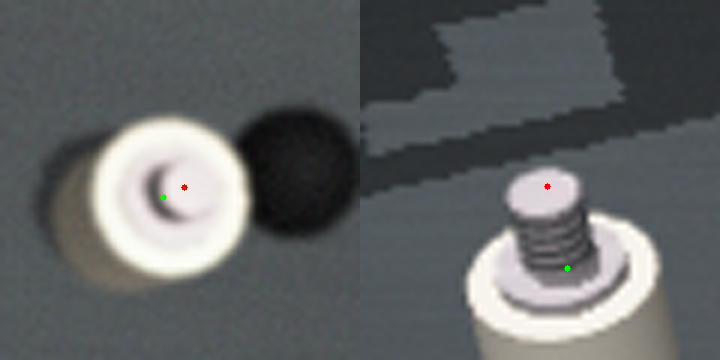

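>>> jog_arm([
  [0.0017,-0.0079,0,0],
  [0,0,0.02,0],
  [0,0,0.03,0],
  [0,0,0.03,0],
  [0,0,0.015,0],
  [0,0,0.007,0],
  [0,0,0,0],
  [0,0,0,0],
], jaw=0.05)

```text
time: 3.75
tool_pos: [0.461, -0.2978, 0.2221]
eef_rot: [[-0.382, 0.924, 0.002], [0.924, 0.382, -0.002], [-0.002, 0.001, -1.0]]
force: [0.3, -0.6, -0.1]
opening: 0.0501
grip_force: 0.0
```

```bash
python3 - <<'E'
from h import *
s,r=shot("wrist");print(s["tool_pos"],s["force"],s["opening"]);pickle.dump((s,r),open("w3.pkl","wb"))
p=proj(r,[.4596,-.2983,.131],s);print(p)
# offsets in tool
print(s["eef_rot"][:2,:2].T@(np.array([.4596,-.2983])-s["tool_pos"][:2]))
c=r["color"].copy();cv2.circle(c,tuple(p.astype(int)),2,(0,0,255),-1)
cv2.imwrite("pics/w3.png",c)
E
```

```text
[ 0.4609975  -0.29776057  0.22208026] [ 0.31139743 -0.56918676 -0.05747562] 0.05010114347929431
[317.32383427 296.0541747 ]
[ 3.49122155e-05 -1.49758787e-03]
```

View pics/w3.png

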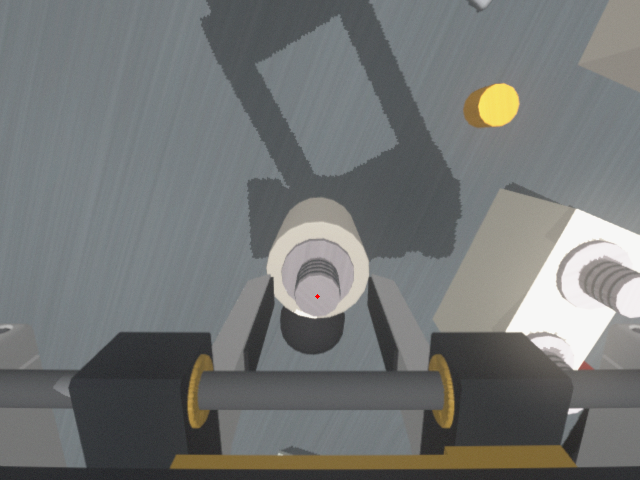

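The pin head sits between the fingers at (318,293) and the prediction matches. I'll go down and close gently.

>>> jog_arm([
  [0,-0.0012,0.01,0],
  [0,0,0.007,0],
  [0,0,0.004,0],
  [0,0,0,0],
  [0,0,0,0],
])

```text
time: 4.42
tool_pos: [0.4595, -0.2979, 0.1999]
eef_rot: [[-0.382, 0.924, 0.0], [0.924, 0.382, -0.0], [-0.0, 0.0, -1.0]]
force: [0.8, 0.4, 0.8]
opening: 0.0498
grip_force: 0.0
```

>>> jog_arm([
  [0,0,0,0],
  [0,0,0,0],
  [0,0,0,0],
  [0,0,0,0],
  [0,0,0,0],
  [0,0,0,0],
], jaw=0.0, grip_force=35)

```text
time: 5.18
tool_pos: [0.4594, -0.2979, 0.1998]
eef_rot: [[-0.382, 0.924, -0.0], [0.924, 0.382, -0.0], [-0.0, -0.0, -1.0]]
force: [-1.1, 0.0, 1.0]
opening: 0.0234
grip_force: 35.0
```

>>> jog_arm([
  [0,0,-0.01,0],
  [0,0,-0.03,0],
  [0,0,-0.04,0],
  [0,0,-0.04,0],
  [0,0,-0.03,0],
  [0,0,-0.01,0],
  [0,0,0,0],
])

```text
time: 6.05
tool_pos: [0.4595, -0.2978, 0.3594]
eef_rot: [[-0.382, 0.924, -0.0], [0.924, 0.382, 0.0], [0.0, 0.0, -1.0]]
force: [0.5, -0.0, -3.7]
opening: 0.0237
grip_force: 35.0
```

>>> jog_arm([
  [0.012,0.01,0,0],
  [0.023,0.019,0,0],
  [0.03,0.025,0,0],
  [0.03,0.025,0,0],
  [0.023,0.019,0,0],
  [0.015,0.011,0,0],
  [0,0,0,0],
  [0,0,0,0],
  [0,0,0,0],
])

```text
time: 7.18
tool_pos: [0.5092, -0.1343, 0.3595]
eef_rot: [[-0.38, 0.925, -0.0], [0.925, 0.38, -0.0], [-0.0, -0.0, -1.0]]
force: [0.7, -1.8, -3.3]
opening: 0.0235
grip_force: 35.0
```

```bash
python3 - <<'E'
from h import *
s,r=shot("wrist");print(s["tool_pos"],s["force"],s["opening"]);pickle.dump((s,r),open("w4.pkl","wb"))
s2,r2=shot("scene");pickle.dump((s2,r2),open("s4.pkl","wb"))
p=proj(r,[.475,-.05,.119],s);print(p)
t=s["tool_pos"]+s["eef_rot"]@[0,0,.16];q=proj(r2,t).astype(int);print(q)
a=r["color"]; b=r2["color"][q[1]-40:q[1]+40,q[0]-30:q[0]+30]
b=cv2.resize(b,None,fx=5,fy=5,interpolation=cv2.INTER_CUBIC)
a=a[0:400,60:540]; cv2.imwrite("pics/w4.png",np.hstack([a,b]))
E
```

```text
[ 0.50916217 -0.1342713   0.35953443] [ 0.72519386 -1.78143717 -3.26940655] 0.023496419816596836
[320.78526249 124.70248206]
[253 181]
```

View pics/w4.png

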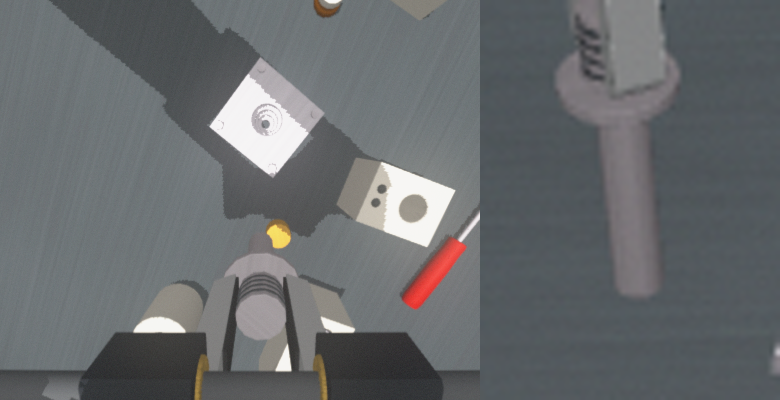

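The wrist view shows the bore at about (326,120), with the two-pip well_2 right of it. The right-hand crop shows the pin hanging upright, its shank about 47 px wide against the 124 px flange, so it isn't the 24 mm one. I'll zoom on the bore.

```bash
python3 - <<'E'
from h import *
s,r=pickle.load(open("w4.pkl","rb"));im=r["color"]
a=cv2.resize(im[95:145,301:351],None,fx=8,fy=8,interpolation=cv2.INTER_CUBIC)
b=cv2.resize(im[50:190,260:400],(400,400),interpolation=cv2.INTER_CUBIC)
cv2.imwrite("pics/c5.png",np.hstack([a,b]))
s2,r2=pickle.load(open("s4.pkl","rb"));g=cv2.cvtColor(r2["color"],cv2.COLOR_BGR2GRAY)
cv2.imwrite("pics/x.png",g)
for z in(.15,.16,.17,.18,.19,.2):
    q=proj(r2,s["tool_pos"]+s["eef_rot"]@[0,0,z]);print(z,q.round(1),g[int(round(q[1])),int(q[0])-14:int(q[0])+16])
E
```

```text
0.15 [253.4 177.4] [ 86  85  84  84  84  84  84  86  87 107 111 118 121 123 123 115 112 103
  90  83  85  86  83  84  86  84  86  84  86  84]
0.16 [253.8 181.6] [ 86  85  85  86  84  85  86  85  86  97 114 116 119 122 122 120 113 108
  98  82  86  85  86  87  86  85  86  86  86  86]
0.17 [254.3 185.9] [ 87  87  87  86  86  87  86  87  86 111 115 118 121 122 122 114 112 100
  88  85  86  85  85  85  86  86  86  87  86  86]
0.18 [254.7 190. ] [ 88  87  85  87  85  87  87  87  86 100 117 115 120 122 122 117 114 107
  92  82  88  89  89  88  89  89  89  87  88  90]
0.19 [255.1 194.1] [ 89  90  88  90  89  90  90  90  91 111 114 118 121 121 121 114 109  98
  84  90  88  89  87  90  89  88  88  90  88  89]
0.2 [255.6 198.2] [ 88  88  88  87  86  88  88  89  89 103 115 118 120 122 121 115 110 102
  89  88  89  89  86  89  89  89  89  88  89  89]
```

View pics/c5.png

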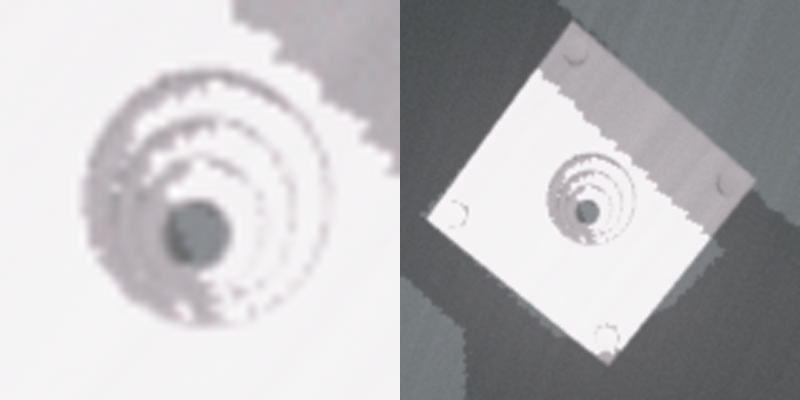

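```bash
python3 - <<'E'
from h import *
from scipy.optimize import brentq
s,r=pickle.load(open("w4.pkl","rb"))
c=[(x*.35+260-.5,y*.35+50-.5) for x,y in((173,22),(355,181),(208,364),(28,216))]
def side(z):
    P=[onz(r,p,z,s) for p in c];return np.mean([np.linalg.norm(P[i]-P[i-1]) for i in range(4)])
z=brentq(lambda z:side(z)-.07,.05,.2);print("z",z,"platec",np.mean([onz(r,p,z,s) for p in c],0))
f=lambda u,v:(301+(u+.5)/8-.5,95+(v+.5)/8-.5)
R=s["eef_rot"];E=(R@[.0007,.00015,0])[:2]
for zz in(.109,z,.119,.129):
    a=onz(r,f(208,198),zz,s)[:2]-E;b=onz(r,f(197,234),zz-.084,s)[:2]-E
    print(zz,a.round(4),b.round(4),"move",(R[:2,:2].T@(a-s["tool_pos"][:2])).round(4))
E
```

```text
z 0.11314003248674386 platec [ 0.47762704 -0.04371583  0.11314003]
0.109 [ 0.4779 -0.0442] [ 0.4779 -0.0444] move [0.0951 0.0054]
0.11314003248674386 [ 0.478  -0.0445] [ 0.4779 -0.0445] move [0.0949 0.0053]
0.119 [ 0.478  -0.0448] [ 0.478  -0.0448] move [0.0946 0.0052]
0.129 [ 0.478  -0.0454] [ 0.478  -0.0453] move [0.094 0.005]
```

>>> jog_arm([
  [0.015,0.0013,0,0],
  [0.03,0.002,0,0],
  [0.03,0.002,0,0],
  [0.0203,0,0,0],
  [0,0,0,0],
  [0,0,0,0],
  [0,0,0,0],
  [0,0,0,0],
])

```text
time: 8.28
tool_pos: [0.4781, -0.0438, 0.3594]
eef_rot: [[-0.381, 0.925, -0.0], [0.925, 0.381, -0.0], [0.0, -0.0, -1.0]]
force: [0.4, 0.7, -3.9]
opening: 0.0234
grip_force: 35.0
```

```bash
python3 - <<'E'
from h import *
from cell import ctrl
s=ctrl.get_state();R=s["eef_rot"];print(s["tool_pos"],R.round(4)[:,2],s["force"])
pin=s["tool_pos"]+R@[-.0004,0,.195];print(pin,(R.T@(np.array([.478,-.0446,pin[2]])-pin)).round(4))
E
```

```text
[ 0.47810602 -0.04380467  0.35943703] [-4.e-04 -1.e-04 -1.e+00] [ 0.35012056  0.69732752 -3.92487197]
[ 0.4781779  -0.0442014   0.16443704] [-0.0003 -0.0003  0.    ]
```

>>> jog_arm([
  [-0.0003,-0.0003,0.01,0],
  [0,0,0.015,0],
  [0,0,0.012,0],
  [0,0,0.007,0],
  [0,0,0.003,0],
  [0,0,0,0],
  [0,0,0,0],
])

```text
time: 9.15
tool_pos: [0.4779, -0.0436, 0.3133]
eef_rot: [[-0.382, 0.924, 0.001], [0.924, 0.382, -0.0], [-0.001, 0.001, -1.0]]
force: [-0.7, -0.3, -3.5]
opening: 0.0235
grip_force: 35.0
```

>>> jog_arm([
  [0,0,0.001,0],
  [0,0,0.0015,0],
  [0,0,0,0],
  [0,0,0,0],
])

```text
time: 9.65
tool_pos: [0.4777, -0.0436, 0.3102]
eef_rot: [[-0.382, 0.924, -0.0], [0.924, 0.382, -0.0], [-0.0, -0.0, -1.0]]
force: [0.3, -0.8, -2.7]
opening: 0.0232
grip_force: 35.0
```

>>> jog_arm([
  [0,0,0,0],
  [0,0,0,0],
])

```text
time: 9.9
tool_pos: [0.4778, -0.0436, 0.3102]
eef_rot: [[-0.382, 0.924, 0.0], [0.924, 0.382, -0.0], [-0.0, 0.0, -1.0]]
force: [0.2, -0.4, -3.3]
opening: 0.0233
grip_force: 35.0
```

>>> jog_arm([
  [-0.0005,-0.0002,0.001,0],
  [0,0,0.0015,0],
  [0,0,0,0],
  [0,0,0,0],
])

```text
time: 10.4
tool_pos: [0.4777, -0.0441, 0.3076]
eef_rot: [[-0.382, 0.924, -0.0], [0.924, 0.382, -0.0], [-0.0, -0.0, -1.0]]
force: [0.3, 0.0, -3.2]
opening: 0.0234
grip_force: 35.0
```

>>> jog_arm([
  [0,0,0.001,0],
  [0,0,0,0],
  [0,0,0,0],
])

```text
time: 10.78
tool_pos: [0.4778, -0.0441, 0.3067]
eef_rot: [[-0.382, 0.924, 0.0], [0.924, 0.382, -0.0], [-0.0, 0.0, -1.0]]
force: [-0.8, -0.6, -2.2]
opening: 0.0235
grip_force: 35.0
```

>>> jog_arm([
  [0,0,0.001,0],
  [0,0,0.001,0],
  [0,0,0,0],
  [0,0,0,0],
])

```text
time: 11.28
tool_pos: [0.4778, -0.0441, 0.3047]
eef_rot: [[-0.382, 0.924, 0.0], [0.924, 0.382, -0.0], [-0.0, 0.0, -1.0]]
force: [0.7, -0.1, -2.4]
opening: 0.0236
grip_force: 35.0
```

>>> jog_arm([
  [0,0,0.001,0],
  [0,0,0.001,0],
  [0,0,0,0],
  [0,0,0,0],
])

```text
time: 11.78
tool_pos: [0.4777, -0.0441, 0.3027]
eef_rot: [[-0.382, 0.924, 0.0], [0.924, 0.382, -0.0], [-0.0, 0.0, -1.0]]
force: [-0.3, -0.1, -3.4]
opening: 0.0237
grip_force: 35.0
```

>>> jog_arm([
  [0,0,0.003,0],
  [0,0,0.005,0],
  [0,0,0.005,0],
  [0,0,0.003,0],
  [0,0,0.001,0],
  [0,0,0,0],
  [0,0,0,0],
])

```text
time: 12.65
tool_pos: [0.4778, -0.0441, 0.2859]
eef_rot: [[-0.382, 0.924, 0.0], [0.924, 0.382, -0.0], [-0.0, 0.0, -1.0]]
force: [-0.6, 1.1, -2.5]
opening: 0.0238
grip_force: 35.0
```

>>> jog_arm([
  [0,0,0.001,0],
  [0,0,0.001,0],
  [0,0,0,0],
  [0,0,0,0],
])

```text
time: 13.15
tool_pos: [0.4777, -0.0441, 0.2837]
eef_rot: [[-0.382, 0.924, 0.0], [0.924, 0.382, -0.0], [-0.0, -0.0, -1.0]]
force: [-0.4, 0.9, -2.8]
opening: 0.0232
grip_force: 35.0
```

>>> jog_arm([
  [0,0,0,0],
])

```text
time: 13.28
tool_pos: [0.4778, -0.0441, 0.2837]
eef_rot: [[-0.382, 0.924, 0.0], [0.924, 0.382, -0.0], [-0.0, 0.0, -1.0]]
force: [-0.9, 0.6, -3.5]
opening: 0.0233
grip_force: 35.0
```

>>> jog_arm([
  [0,0,0.001,0],
  [0,0,0.001,0],
  [0,0,0,0],
  [0,0,0,0],
])

```text
time: 13.78
tool_pos: [0.4777, -0.0442, 0.2817]
eef_rot: [[-0.382, 0.924, -0.0], [0.924, 0.382, -0.0], [-0.0, -0.0, -1.0]]
force: [0.6, 0.1, -2.6]
opening: 0.0234
grip_force: 35.0
```

>>> jog_arm([
  [0,0,0.001,0],
  [0,0,0.001,0],
  [0,0,0,0],
  [0,0,0,0],
])

```text
time: 14.28
tool_pos: [0.4777, -0.0441, 0.2797]
eef_rot: [[-0.382, 0.924, 0.0], [0.924, 0.382, -0.0], [-0.0, 0.0, -1.0]]
force: [0.2, 1.6, -1.7]
opening: 0.0234
grip_force: 35.0
```

>>> jog_arm([
  [0,0,0,0],
  [0,0,0,0],
])

```text
time: 14.52
tool_pos: [0.4778, -0.0441, 0.2797]
eef_rot: [[-0.382, 0.924, 0.0], [0.924, 0.382, -0.0], [-0.0, 0.0, -1.0]]
force: [0.4, -0.2, -3.2]
opening: 0.0235
grip_force: 35.0
```

>>> jog_arm([
  [0,0,0.001,0],
  [0,0,0,0],
  [0,0,0,0],
])

```text
time: 14.9
tool_pos: [0.4777, -0.0441, 0.2786]
eef_rot: [[-0.382, 0.924, -0.0], [0.924, 0.382, -0.0], [-0.0, -0.0, -1.0]]
force: [0.6, -0.8, -2.5]
opening: 0.0232
grip_force: 35.0
```

Only noise. I'll continue in 2 mm calls.

>>> jog_arm([
  [0,0,0.001,0],
  [0,0,0.001,0],
  [0,0,0,0],
  [0,0,0,0],
])

```text
time: 15.4
tool_pos: [0.4777, -0.0441, 0.2767]
eef_rot: [[-0.382, 0.924, -0.0], [0.924, 0.382, -0.0], [-0.0, -0.0, -1.0]]
force: [0.1, -0.6, -2.9]
opening: 0.0234
grip_force: 35.0
```

>>> jog_arm([
  [0,0,0.001,0],
  [0,0,0.0005,0],
  [0,0,0,0],
  [0,0,0,0],
])

```text
time: 15.9
tool_pos: [0.4778, -0.0441, 0.2752]
eef_rot: [[-0.382, 0.924, 0.0], [0.924, 0.382, -0.0], [-0.0, -0.0, -1.0]]
force: [-0.4, 0.1, -3.9]
opening: 0.0229
grip_force: 35.0
```

>>> jog_arm([
  [0,0,0.003,0],
  [0,0,0.005,0],
  [0,0,0.005,0],
  [0,0,0.003,0],
  [0,0,0.001,0],
  [0,0,0,0],
  [0,0,0,0],
])

```text
time: 16.77
tool_pos: [0.4778, -0.0441, 0.2584]
eef_rot: [[-0.382, 0.924, 0.0], [0.924, 0.382, -0.0], [-0.0, 0.0, -1.0]]
force: [0.0, 0.3, -3.7]
opening: 0.0234
grip_force: 35.0
```

>>> jog_arm([
  [0,0,0.001,0],
  [0,0,0.001,0],
  [0,0,0,0],
  [0,0,0,0],
])

```text
time: 17.27
tool_pos: [0.4777, -0.0441, 0.2562]
eef_rot: [[-0.382, 0.924, 0.0], [0.924, 0.382, -0.0], [-0.0, -0.0, -1.0]]
force: [0.9, -1.2, -2.7]
opening: 0.0233
grip_force: 35.0
```

```bash
python3 - <<'E'
from cell import ctrl
s=ctrl.get_state();print(s["tool_pos"],s["force"],s["torque"])
E
```

```text
[ 0.477748   -0.044133    0.25616297] [ 0.87344423 -1.15574674 -2.66483764] [ 0.00424702 -0.08925966  0.00600777]
```

>>> jog_arm([
  [0,0,0.001,0],
  [0,0,0.001,0],
  [0,0,0,0],
  [0,0,0,0],
])

```text
time: 17.77
tool_pos: [0.4778, -0.0442, 0.2543]
eef_rot: [[-0.382, 0.924, 0.0], [0.924, 0.382, -0.0], [-0.0, 0.0, -1.0]]
force: [-0.2, -1.0, -2.7]
opening: 0.0231
grip_force: 35.0
```

>>> jog_arm([
  [0,0,0.001,0],
  [0,0,0,0],
  [0,0,0,0],
])

```text
time: 18.15
tool_pos: [0.4778, -0.0441, 0.2535]
eef_rot: [[-0.382, 0.924, 0.001], [0.924, 0.382, -0.0], [-0.0, 0.0, -1.0]]
force: [0.3, -0.5, -0.2]
opening: 0.0234
grip_force: 35.0
```

>>> jog_arm([
  [0,0,0.0005,0],
  [0,0,0,0],
  [0,0,0,0],
])

```text
time: 18.52
tool_pos: [0.4778, -0.0442, 0.253]
eef_rot: [[-0.382, 0.924, 0.001], [0.924, 0.382, -0.0], [-0.0, 0.0, -1.0]]
force: [-1.1, -0.1, 1.0]
opening: 0.0233
grip_force: 35.0
```

>>> jog_arm([
  [0.0008,0,0,0],
  [0,0,0,0],
])

```text
time: 18.77
tool_pos: [0.4776, -0.0436, 0.2529]
eef_rot: [[-0.382, 0.924, 0.001], [0.924, 0.382, -0.001], [-0.001, 0.0, -1.0]]
force: [-0.1, 0.0, 0.6]
opening: 0.0234
grip_force: 35.0
```

>>> jog_arm([
  [-0.0016,0,0,0],
  [0,0,0,0],
])

```text
time: 19.02
tool_pos: [0.4781, -0.0447, 0.2527]
eef_rot: [[-0.382, 0.924, -0.0], [0.924, 0.382, 0.001], [0.001, 0.0, -1.0]]
force: [-0.8, 0.5, 2.4]
opening: 0.0235
grip_force: 35.0
```

>>> jog_arm([
  [0.0008,0.0008,0,0],
  [0,0,0,0],
])

```text
time: 19.27
tool_pos: [0.4783, -0.0439, 0.2526]
eef_rot: [[-0.382, 0.924, -0.001], [0.924, 0.382, -0.001], [-0.0, -0.001, -1.0]]
force: [-1.8, -0.7, 3.0]
opening: 0.0233
grip_force: 35.0
```

>>> jog_arm([
  [0,-0.0016,0,0],
  [0,0,0,0],
])

```text
time: 19.52
tool_pos: [0.4774, -0.0443, 0.2529]
eef_rot: [[-0.382, 0.924, 0.002], [0.924, 0.382, 0.0], [-0.0, 0.002, -1.0]]
force: [-0.3, 0.2, 2.8]
opening: 0.0235
grip_force: 35.0
```

>>> jog_arm([
  [0,0.0008,0,0],
  [0,0,0,0],
])

```text
time: 19.77
tool_pos: [0.4778, -0.0441, 0.2527]
eef_rot: [[-0.382, 0.924, 0.0], [0.924, 0.382, -0.0], [-0.0, 0.0, -1.0]]
force: [-0.7, -0.0, 2.1]
opening: 0.0234
grip_force: 35.0
```

>>> jog_arm([
  [0,0,-0.005,0],
  [0,0,-0.015,0],
  [0,0,-0.02,0],
  [0,0,-0.025,0],
  [0,0,-0.02,0],
  [0,0,-0.014,0],
  [0,0,-0.006,0],
  [0,0,0,0],
  [0,0,0,0],
])

```text
time: 20.9
tool_pos: [0.4775, -0.0441, 0.3566]
eef_rot: [[-0.382, 0.924, -0.002], [0.924, 0.382, 0.0], [0.001, -0.002, -1.0]]
force: [0.5, -0.4, -3.3]
opening: 0.0234
grip_force: 35.0
```

```bash
python3 - <<'E'
from h import *
s,r=pickle.load(open("w4.pkl","rb"));R=s["eef_rot"]
im=cv2.cvtColor(r["color"],cv2.COLOR_BGR2GRAY)[165:250,420:520]
m=((im<200)).astype(np.uint8)
for c in cv2.findContours(m,cv2.RETR_LIST,cv2.CHAIN_APPROX_NONE)[0]:
    if 300<cv2.contourArea(c)<1200:
        e=cv2.fitEllipse(c);px=(e[0][0]+420,e[0][1]+165);print(px,e[1],onz(r,px,.095,s)[:2]-(R@[.0007,.00015,0])[:2])
s,r=shot("wrist");pickle.dump((s,r),open("w5.pkl","wb"));R=s["eef_rot"];print(s["tool_pos"],R.round(3),s["force"],s["joint_pos"])
p=onz(pickle.load(open("w4.pkl","rb"))[1],(473,208),.095,pickle.load(open("w4.pkl","rb"))[0]);print(p)
print("move",R.T@(p-s["tool_pos"])+[.0004,0,0])
s2,r2=shot("scene");g=cv2.cvtColor(r2["color"],cv2.COLOR_BGR2GRAY)
for z in(.15,.16,.17):
    q=proj(r2,s["tool_pos"]+R@[0,0,z]);w=proj(r2,s["tool_pos"]+R@[0,0,z]+[0,.01,0])-q;print(q,w,g[int(round(q[1])),int(q[0])-10:int(q[0])+11])
E
```

```text
(472.57238006591797, 207.94341659545898) (25.641653060913086, 29.118167877197266) [ 0.640239  -0.0649711]
[ 0.47751603 -0.04408218  0.35664488] [[-0.382  0.924 -0.002]
 [ 0.924  0.382  0.   ]
 [ 0.001 -0.002 -1.   ]] [ 0.4917899  -0.38681092 -3.281125  ] [-2.10311052e-01 -7.37085003e-02  1.42666229e+00 -9.16364443e-05
  1.79056832e+00 -6.02125420e-01]
[ 0.64052445 -0.06415679  0.095     ]
move [-0.08066431  0.14342012  0.26132743]
[302.54098797 166.2264932 ] [ 5.35549732 -0.17401924] [ 87  87  88  88  88  93 110 112 118 119 123 121 114 110  96  89  87  88
  88  89  90]
[302.66784419 170.46248618] [ 5.32112147 -0.17433322] [ 87  86  87  87  87  92 110 115 118 120 123 123 113 109  97  87  87  90
  89  89  89]
[302.79313099 174.64464571] [ 5.28717139 -0.17462463] [ 85  86  86  84  85  88 108 113 116 120 122 121 115 109  98  87  89  89
  90  88  89]
```

```bash
python3 - <<'E'
from h import *
s,r=shot("scene");R=s["eef_rot"];im=r["color"].astype(int)
for z in(.098,.1,.102,.104,.106,.12,.13,.14,.15,.165,.18,.19):
    q=proj(r,s["tool_pos"]+R@[0,0,z]);y=int(round(q[1]));x=int(q[0])
    k=proj(r,s["tool_pos"]+R@[0,0,z]+[0,.01,0])[0]-q[0]
    row=im[y,x-18:x+19]; # red-green: metal is pinkish, table bluish
    print(z,q.round(1),k.round(2),(row[:,2]-row[:,1]).tolist())
y0=int(proj(r,s["tool_pos"]+R@[0,0,.15])[1]);c=r["color"][y0-40:y0+40,x-40:x+40]
w4=pickle.load(open("w4.pkl","rb"))[1]["color"][230:350,270:370]
cv2.imwrite("pics/c6.png",np.hstack([cv2.resize(c,(480,480),interpolation=cv2.INTER_NEAREST),cv2.resize(w4,(400,480),interpolation=cv2.INTER_NEAREST)[:,:320]]))
E
```

```text
0.098 [301.9 143.3] 5.54 [-7, -8, -7, -8, -5, -6, -6, 3, 4, 5, 5, 3, 2, 4, 2, 5, -2, -2, -1, -1, -2, -2, -1, -1, -1, -1, -2, -1, 1, 5, -5, -5, -7, -5, -6, -6, -6]
0.1 [301.9 144.2] 5.53 [-6, -6, -6, -6, -6, -6, -3, 6, 5, 6, 6, 5, 1, 0, 3, 7, 5, -2, -1, -1, -1, 0, -2, -1, -2, 0, 0, -1, -1, 5, -5, -7, -7, -8, -7, -6, -8]
0.102 [301.9 145.1] 5.53 [-6, -7, -9, -8, -7, -8, -1, 5, 4, 5, 5, 6, 3, 3, -1, -1, -2, -2, -1, 0, -2, -1, 0, -1, -1, -1, -2, -1, -1, 6, -1, -7, -7, -9, -7, -6, -8]
0.104 [301.9 146. ] 5.52 [-6, -8, -6, -7, -7, -6, -1, 5, 4, 5, 6, 6, 5, 5, 3, 4, 3, 0, -1, -1, -1, -2, 0, -2, -2, -2, -1, -1, 3, 4, -2, -7, -6, -7, -6, -7, -6]
0.106 [302.  146.9] 5.51 [-8, -8, -5, -7, -7, -8, -1, 6, 6, 7, 6, 6, 5, 5, 4, 5, 5, -2, 0, -1, 0, 0, -1, -1, 0, 1, 2, 6, 5, 6, -3, -5, -5, -5, -6, -7, -6]
0.12 [302.1 153.2] 5.46 [-7, -5, -7, -6, -6, -6, -7, -7, -7, -4, 2, 5, 5, 4, 6, 4, 5, 5, 5, 5, 5, 6, 5, 4, -4, -8, -5, -6, -6, -6, -6, -5, -5, -5, -6, -6, -6]
0.13 [302.3 157.6] 5.43 [-7, -8, -7, -7, -8, -8, -4, -6, -5, -7, -6, -5, -4, 5, 6, 5, 6, 6, 5, 6, 6, 4, 6, -7, -5, -7, -6, -5, -6, -6, -5, -6, -7, -6, -7, -7, -8]
0.14 [302.4 161.9] 5.39 [-4, -7, -8, -7, -7, -7, -6, -7, -7, -7, -5, -7, -8, 4, 5, 5, 6, 5, 7, 6, 4, 6, 4, -7, -5, -6, -6, -5, -7, -7, -7, -7, -5, -8, -8, -7, -7]
0.15 [302.5 166.2] 5.36 [-7, -6, -5, -6, -8, -8, -7, -9, -7, -8, -9, -7, -7, 3, 6, 6, 7, 5, 6, 7, 5, 5, 4, -5, -6, -6, -6, -8, -7, -7, -8, -7, -6, -7, -7, -8, -7]
0.165 [302.7 172.5] 5.3 [-5, -7, -8, -7, -8, -7, -7, -4, -7, -7, -7, -6, -7, 0, 5, 6, 5, 6, 6, 6, 4, 5, 4, -4, -6, -7, -7, -6, -6, -5, -7, -7, -6, -7, -6, -6, -5]
0.18 [302.9 178.8] 5.25 [-7, -6, -6, -5, -5, -7, -7, -9, -7, -7, -6, -6, -6, -4, 4, 6, 5, 5, 7, 6, 6, 5, 4, -1, -8, -8, -6, -7, -6, -7, -5, -5, -6, -7, -6, -7, -7]
0.19 [303.  182.8] 5.22 [-6, -6, -7, -6, -7, -8, -8, -6, -8, -7, -7, -5, -3, 5, 4, 6, 7, 6, 5, 6, 3, 3, -4, -8, -8, -8, -10, -8, -8, -7, -7, -8, -7, -8, -7, -6, -8]
```

View pics/c6.png

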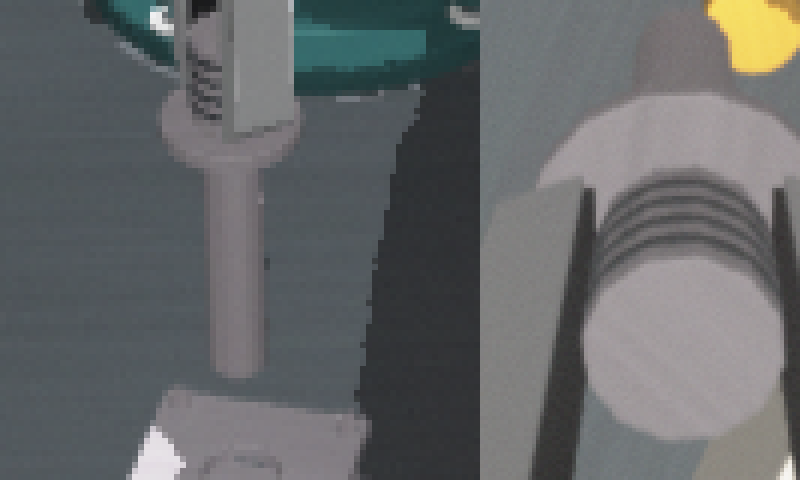

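Measured by colour, the shank is 10 px at 0.53 px/mm, about 18.7 mm. That is the 19 mm pin, which agrees with the gauge: 2 rings passed, so it goes in well_2.

>>> jog_arm([
  [-0.01,0.0174,0,0],
  [-0.018,0.03,0,0],
  [-0.02,0.036,0,0],
  [-0.018,0.032,0,0],
  [-0.0101,0.019,0,0],
  [-0.005,0.008,0,0],
  [0,0,0,0],
  [0,0,0,0],
  [0,0,0,0],
])

```text
time: 22.18
tool_pos: [0.6397, -0.0646, 0.3584]
eef_rot: [[-0.382, 0.924, 0.001], [0.924, 0.382, -0.0], [-0.0, 0.001, -1.0]]
force: [0.9, 0.2, -2.2]
opening: 0.0235
grip_force: 35.0
```

```bash
python3 - <<'E'
from h import *
from cell import ctrl
s=ctrl.get_state();R=s["eef_rot"];pin=s["tool_pos"]+R@[-.0004,0,.195];print(s["tool_pos"],s["force"],pin,(R.T@(np.array([.6402,-.065,pin[2]])-pin)).round(4))
s2,r2=shot("top");p=proj(r2,pin);print(p)
E
```

```text
[ 0.63967999 -0.06458636  0.35838209] [ 0.93919283  0.15842043 -2.16254836] [ 0.63997129 -0.06499628  0.16338232] [-0.0001  0.0002  0.    ]
[341.52633984 216.55490833]
```

On target. I'll descend to just above the mouth, then feel through it.

>>> jog_arm([
  [0,0,0.01,0],
  [0,0,0.02,0],
  [0,0,0.02,0],
  [0,0,0.01,0],
  [0,0,0.004,0],
  [0,0,0,0],
  [0,0,0.001,0],
  [0,0,0.0015,0],
  [0,0,0.0015,0],
  [0,0,0,0],
])

```text
time: 23.48
tool_pos: [0.6403, -0.0647, 0.2895]
eef_rot: [[-0.382, 0.924, -0.0], [0.924, 0.382, -0.0], [0.0, -0.0, -1.0]]
force: [-0.5, 0.1, -3.4]
opening: 0.0231
grip_force: 35.0
```

>>> jog_arm([
  [0,0,0.0015,0],
  [0,0,0,0],
  [0,0,0,0],
])

```text
time: 23.85
tool_pos: [0.6403, -0.0647, 0.2882]
eef_rot: [[-0.382, 0.924, 0.0], [0.924, 0.382, -0.0], [-0.0, -0.0, -1.0]]
force: [-0.3, -0.4, -2.7]
opening: 0.0236
grip_force: 35.0
```

>>> jog_arm([
  [0,0,0.002,0],
  [0,0,0,0],
  [0,0,0,0],
])

```text
time: 24.22
tool_pos: [0.6403, -0.0647, 0.2861]
eef_rot: [[-0.382, 0.924, -0.0], [0.924, 0.382, -0.0], [-0.0, -0.0, -1.0]]
force: [-0.5, -0.1, -2.9]
opening: 0.023
grip_force: 35.0
```

>>> jog_arm([
  [0,0,0.002,0],
  [0,0,0.002,0],
  [0,0,0,0],
  [0,0,0,0],
])

```text
time: 24.72
tool_pos: [0.6403, -0.0647, 0.2821]
eef_rot: [[-0.382, 0.924, -0.0], [0.924, 0.382, -0.0], [-0.0, -0.0, -1.0]]
force: [0.5, -0.1, -3.0]
opening: 0.0232
grip_force: 35.0
```

>>> jog_arm([
  [0,0,0.005,0],
  [0,0,0.008,0],
  [0,0,0.008,0],
  [0,0,0.005,0],
  [0,0,0,0],
  [0,0,0,0],
])

```text
time: 25.48
tool_pos: [0.6404, -0.0647, 0.2565]
eef_rot: [[-0.382, 0.924, 0.001], [0.924, 0.382, -0.0], [-0.0, 0.0, -1.0]]
force: [0.9, -0.6, -3.1]
opening: 0.0232
grip_force: 35.0
```

>>> jog_arm([
  [0,0,0.007,0],
  [0,0,0.012,0],
  [0,0,0.012,0],
  [0,0,0.01,0],
  [0,0,0.006,0],
  [0,0,0.003,0],
  [0,0,0,0],
  [0,0,0,0],
  [0,0,0,0],
])

```text
time: 26.6
tool_pos: [0.6405, -0.0648, 0.2067]
eef_rot: [[-0.382, 0.924, 0.001], [0.924, 0.382, -0.0], [-0.001, 0.001, -1.0]]
force: [0.7, -0.4, -3.1]
opening: 0.0235
grip_force: 35.0
```

>>> jog_arm([
  [0,0,0.002,0],
  [0,0,0.0015,0],
  [0,0,0.001,0],
  [0,0,0,0],
  [0,0,0,0],
])

```text
time: 27.22
tool_pos: [0.6404, -0.0647, 0.2017]
eef_rot: [[-0.382, 0.924, 0.0], [0.924, 0.382, -0.0], [-0.0, 0.0, -1.0]]
force: [0.5, -0.1, -3.0]
opening: 0.0235
grip_force: 35.0
```

>>> jog_arm([
  [0,0,0.0005,0],
  [0,0,0.0005,0],
  [0,0,0,0],
  [0,0,0,0],
])

```text
time: 27.72
tool_pos: [0.6403, -0.0647, 0.2006]
eef_rot: [[-0.382, 0.924, 0.0], [0.924, 0.382, -0.0], [-0.0, -0.0, -1.0]]
force: [0.2, 0.3, -3.1]
opening: 0.0233
grip_force: 35.0
```

>>> jog_arm([
  [0,0,0.0005,0],
  [0,0,0,0],
  [0,0,0,0],
])

```text
time: 28.1
tool_pos: [0.6403, -0.0647, 0.2001]
eef_rot: [[-0.382, 0.924, -0.0], [0.924, 0.382, -0.0], [-0.0, -0.0, -1.0]]
force: [0.0, -0.2, -3.2]
opening: 0.0236
grip_force: 35.0
```

>>> jog_arm([
  [0,0,0.0003,0],
  [0,0,0,0],
  [0,0,0,0],
])

```text
time: 28.48
tool_pos: [0.6403, -0.0647, 0.1999]
eef_rot: [[-0.382, 0.924, 0.0], [0.924, 0.382, -0.0], [-0.0, 0.0, -1.0]]
force: [0.3, -0.6, -4.2]
opening: 0.0232
grip_force: 35.0
```

>>> jog_arm([
  [0,0,0.0003,0],
  [0,0,0,0],
  [0,0,0,0],
])

```text
time: 28.85
tool_pos: [0.6403, -0.0647, 0.1999]
eef_rot: [[-0.382, 0.924, 0.0], [0.924, 0.382, -0.0], [-0.0, 0.0, -1.0]]
force: [-1.2, -0.6, -1.7]
opening: 0.0234
grip_force: 35.0
```

>>> jog_arm([
  [0,0,0.0003,0],
  [0,0,0,0],
  [0,0,0,0],
])

```text
time: 29.22
tool_pos: [0.6403, -0.0647, 0.1998]
eef_rot: [[-0.382, 0.924, 0.0], [0.924, 0.382, -0.0], [-0.0, 0.0, -1.0]]
force: [-1.1, 0.5, 2.7]
opening: 0.0233
grip_force: 35.0
```

Seated at z = 0.1998, the same as in the pedestal. I'll open moderately, settle and rise.

>>> jog_arm([
  [0,0,0,0],
  [0,0,0,0],
  [0,0,0,0],
  [0,0,0,0],
], jaw=0.05)

```text
time: 29.72
tool_pos: [0.6404, -0.0647, 0.1992]
eef_rot: [[-0.382, 0.924, 0.0], [0.924, 0.382, -0.0], [-0.0, 0.0, -1.0]]
force: [-0.2, -0.4, 0.2]
opening: 0.0498
grip_force: 0.0
```

>>> jog_arm([
  [0,0,-0.005,0],
  [0,0,-0.015,0],
  [0,0,-0.03,0],
  [0,0,-0.03,0],
  [0,0,-0.03,0],
  [0,0,-0.01,0],
  [0,0,0,0],
  [0,0,0,0],
])

```text
time: 30.72
tool_pos: [0.64, -0.0646, 0.3176]
eef_rot: [[-0.382, 0.924, -0.003], [0.924, 0.382, 0.0], [0.001, -0.002, -1.0]]
force: [-0.1, -1.0, -0.4]
opening: 0.05
grip_force: 0.0
```

```bash
python3 - <<'E'
from h import *
s,r=shot("wrist");s2,r2=shot("scene");print(s["tool_pos"],s["force"])
p=proj(r,[.64,-.065,.131],s);print(p)
q=proj(r2,[.64,-.065,.11]).astype(int)
b=cv2.resize(r2["color"][q[1]-50:q[1]+50,q[0]-35:q[0]+35],(336,480),interpolation=cv2.INTER_CUBIC)
cv2.imwrite("pics/f.png",np.hstack([r["color"][:,100:540],b]))
E
```

```text
[ 0.63997321 -0.06464996  0.31757329] [-0.07848301 -1.04255617 -0.39893901]
[320.70749023 246.00823044]
```

View pics/f.png

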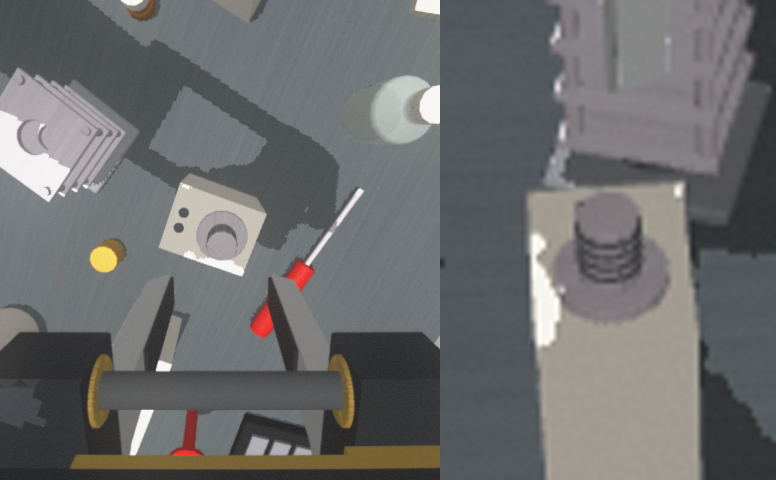

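The pin stands fully home in the two-pip block, its flange flat on top at (221,237), and the gripper is clear of everything.

```bash
python3 -c "
from cell import ctrl
print(ctrl.close_job())"
```

```text
the job is handed in; nothing more can be done
None
```

The pin passed two rings and was stopped by the third, with the stack pressed down about 1.8 mm by the force reading (roughly 5 N); it now stands fully home in the two-pip block well_2, and the job is handed in.

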